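Add a tin to the ratchet stop bar

TASK

Make room for one more tin on the tin bar at the back of the worktop: press the steel release paddle on the sliding jaw and, keeping it pressed, push the jaw back along its bar as far as it goes. Then push the tin that stands in front into the gap, right back against the bar, and push the jaw up again until it holds the jar and both tins snugly in a row. Only press and push with the fingers: lift nothing, keep the jar and the tins standing, and leave the glass, the garlic and the dropper bottle where they are.

Things in the scene. Friction and masses are not known exactly. Their poses are not given: they have to be found in the camera images.
- rail: Tin bar fixed to the worktop: aluminium bar with ratchet teeth on top, 22 to 46 mm above the worktop; black end foot (52 mm high, rail y -202 to -222 mm; its 7 mm flange to -244). Origin on the worktop under the bar's front face; x points to the back (bar fills x 0 to 20 mm; tins stand in front of it, at negative x, on the bare worktop), y along the bar to the fixed jaw.
- jaw (a joint): Sliding jaw, in m: 0 with its rubber face 135 mm from the fixed jaw's, growing as it opens (to rail -y) up to 0.121 at the back stop. Its face is at rail y = -5 mm - value. The ratchet (7 mm teeth) blocks opening unless the release is pressed; closing (+y) needs no release, only about 2 to 5 N as it clicks over the teeth. It stays where it is left.
- release (a joint): Release paddle, in rad: 0 to 0.16 at rest (sloping up; its pawl lies on the teeth), 0.30 fully pressed (level). The pawl clears the teeth from about 0.17, and the paddle must be kept there while the jaw is pushed back. A spring brings it up again; a fingertip needs about 2 N to start it and 5 N to press it fully.
- paddle (a point): Middle of the top of the release paddle on the jaw, a ribbed steel plate 26 mm (x) by 34 mm (along the bar), hinged at its -y edge. At rest it slopes up to its free +y edge, about 72 mm above the worktop; fully pressed its top lies level 61 mm above the worktop. Press straight down. It travels with the jaw.
- shoulder (a point): Upright face of the jaw's black hump, 72 mm above the worktop; it looks to rail +y, is 36 mm wide (x), reaches from the paddle up to 80 mm and stands at the hinged (-y) end of the paddle, so that a finger pressing the paddle can push the jaw back against it. The hump is 36 mm long along the bar; nothing on the jaw is higher.
- jaw_back (a point): Centre of the rear (-y) face of the jaw's arm, 30 mm above the worktop, 36 mm in front of the bar. The face spans 8 to 52 mm above the worktop and is free from 8 to 62 mm in front of the bar; it lies 14 mm behind the jaw's rubber face. Pushed here toward rail +y, the jaw closes.
- new_tin_mid (a point): Middle (29 mm up) of the loose food tin that stands in front of the bar: 75 mm across, 58 mm high, 0.26 kg. It stands 115 to 140 mm in front of the bar's face, opposite the gap that the opened jaw leaves.
- row_tin_mid (a point): Middle (29 mm up) of the like tin that already stands in the row, on the jaw's side of the jam jar: 75 mm across, 58 mm high.
- jam_jar_mid (a point): Middle (50 mm up) of the jam jar in the row, next to the fixed jaw: 65 mm across, 100 mm high, 0.44 kg. With jar and both tins touching one another and both jaws, the jaw joint reads about 0.080.
- glass: Clear drinking glass, 81 mm across, 91 mm high, to the right in front of the bar; origin under its centre. A bystander.
- garlic: Head of garlic, 60 mm across, 58 mm high, in front of the jam jar; origin under its centre. A bystander.
- dropper: Small dropper bottle, 33 mm across, 102 mm high, in front of the fixed jaw and to its left; origin under its centre. A bystander.
- fixed_face (a point): Centre of the rubber face of the black fixed jaw at the bar's +y end: rail x -36, y +130 mm, 32 mm above the worktop. The jaw is 56 mm high; both jaws reach 64 mm forward of the bar.

How it is judged:
By the outcome, as a careful person would: the job done as asked, in the order asked, and still so for the second after the job is handed in, with the robot touching nothing.
It also fails if it takes over 58 s, if anything falls off the work surface, if the arm or the gripper's body presses on something with over 40 N, if the wrist force passes 120 N, or if a joint passes its speed limit or range.

ROBOT

A 6-joint arm with a two-finger parallel gripper is mounted at the origin on a cart in front of the work surface, level with it; the furniture and walls round the work are solid. World frame = base frame: x ahead of the robot, y to its left, z up, the work surface at z = 0. Lengths are in mm, angles in rad, forces in N, time in s.
With the tool pointing down it reaches from about 325 to 925 mm from the base axis. Payload 3.1 kg.
Tool frame: the origin (TCP) lies on the centre line of the jaws, within the pads' length; the fingertips stand 14 mm ahead of it and the grasp point (between the pads) lies 5 mm behind it; z points along the fingers, x is the direction in which the jaws open and shut, and the axes are right-handed (so a half turn about z gives the same grasp; the last joint's range is limited). The gripper opens to 85 mm and grips with 20 to 120 N. Pads are 22 mm wide; open, the fingers measure 114 mm over their backs; the gripper's body (76 mm by 85 mm) begins 54 mm behind the grasp point. The pads swing forward as they close: fully open they stand 13 mm farther back than shut.
Start: joints at [1.087, 0.217, 1.613, -0, 1.311, -0.112], TCP at [227.041, 582.316, 245.3] pointing down, gripper open.
Joint ranges: [-2.75, 2.75], [-0.78, 2.1], [0.31, 2.55], [-1.13, 4.27], [0.13, 2.63], [-2.58, 2.58]. Speed limits (rad/s): [2.79, 2.79, 3.14, 3.14, 3.14, 3.14].

INTERFACE

Orientations are given as a unit quaternion [w, x, y, z].
In Python, from rig import robot gives the robot as it stands.
- The arm moves only by the tool servo_tool, never from a script. Its argument "commands" is a list that holds one entry, the list of rows, each a list of 4 numbers: the shift along the tool's x, y, z in m, then the turn about the tool's z in degrees. In form: [[[x, y, z, yaw], ...]]. A call has 1 to 20 rows; each row is the pose to reach, as a shift and turn from the pose commanded when the call began, along the tool's axes at that moment; what a row does not reach only later rows make up. A row lasts 1/12 s, in which the tool goes at most 41.7 mm and 7.16 degrees, less where a joint would pass 70% of its speed; a pose out of reach is approached as far as the arm can. A call with a gripper value outside its range is refused whole. "claw" is the finger opening in m, from 0 to 0.0854, set as the call begins (left out, the last holds). The fingers move at their own pace and stop on an object; "newtons" is the grip in N (left out, the last holds). Time passes only in rows, so rows that repeat a pose let the fingers close. It gives the time, the measured TCP pose, the force and the opening at its end, in the units of the state.
- robot.read_state(): the state, without advancing time (a new reading comes with each control period).
- robot.capture(name): name is "side" or "top"; returns the picture (400x640x3 uint8, blue, green, red); there is no depth.
- robot.camera_params(name): a dict with "camera_matrix" (3x3 intrinsics, pixels), "cam_to_world" (4x4, takes a point from camera to world coordinates). Camera axes: x right, y down, z forward; pixel columns grow to the right and rows downward; lengths in mm; the calibration is good to about 2 mm. A picture is of the moment at which its call begins. camera_params takes no time and is no camera call.
- robot.close_job(): hands the job in, once; it reports no verdict.
The state is a dict: "t": time; "joint_positions": joint angles; "dq": joint speeds; "effort": joint torques, N m; "ee_pos": TCP position; "eef_rot": TCP orientation; "ft_force": force on the tool from outside, world axes, zero at the start; "wrist_torque": the same for the moment, N m; "width": opening from 0.0 (shut) to 1.0 (fully open).
Only numpy, scipy, OpenCV 4.12 (cv2) and the standard library are available. Lean on these libraries where they do the work, as an engineer would, in place of code of your own. Each camera call takes 0.05 s, during which the arm holds its last target.

## Working session

There is one attempt and no reset: what is moved stays moved. The work goes in short steps, Python scripts to look and compute and a tool call to move; the robot and the scene stay as the last step left them, time stands still between calls to the robot, and variables do not carry over. Pictures are saved under pics/ and viewed, and the job is handed in when it is done.

Besides the shell and the picture viewer there is one more tool, called as name([rows], argument=value, ...), one row to a line, values as JSON. servo_tool: Moves the arm, as the interface text tells. Its arguments: {"type":"object","properties":{"commands":{"type":"array"},"claw":{"type":"number"},"newtons":{"type":"number"}},"required":["commands"]}

```bash
mkdir -p pics; python3 - <<'E'
from rig import robot
import cv2,numpy as np
for n in("top","side"):
    cv2.imwrite(f"pics/{n}0.png",robot.capture(n)); p=robot.camera_params(n)
    print(n,np.round(p["camera_matrix"],1).tolist(),np.round(p["cam_to_world"],3).tolist())
s=robot.read_state();print({k:np.round(v,3).tolist() for k,v in s.items()})
E
```

```text
top [[384.0, 0.0, 323.1], [0.0, 384.0, 208.6], [0.0, 0.0, 1.0]] [[0.004, -0.986, 0.166, 362.897], [-1.0, -0.005, -0.001, 104.774], [0.002, -0.166, -0.986, 911.943], [0.0, 0.0, 0.0, 1.0]]
side [[418.5, 0.0, 316.4], [0.0, 418.5, 199.7], [0.0, 0.0, 1.0]] [[0.887, -0.224, 0.405, 155.063], [-0.462, -0.447, 0.766, -573.534], [0.009, -0.866, -0.499, 520.689], [0.0, 0.0, 0.0, 1.0]]
{'t': 0.1, 'joint_positions': [1.087, 0.218, 1.615, 0.0, 1.311, -0.112], 'dq': [-0.0, -0.002, -0.004, -0.002, 0.0, 0.001], 'effort': [-0.001, -39.808, -30.497, -0.0, 0.004, 0.0], 'ee_pos': [226.704, 581.659, 244.064], 'eef_rot': [0.001, 0.826, 0.564, -0.001], 'ft_force': [0.168, -0.207, 0.741], 'wrist_torque': [-0.047, -0.023, 0.019], 'width': 1.003}
```

View pics/top0.png

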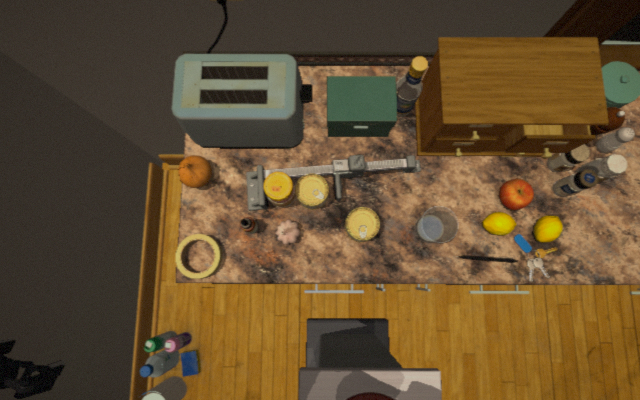

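View pics/side0.png

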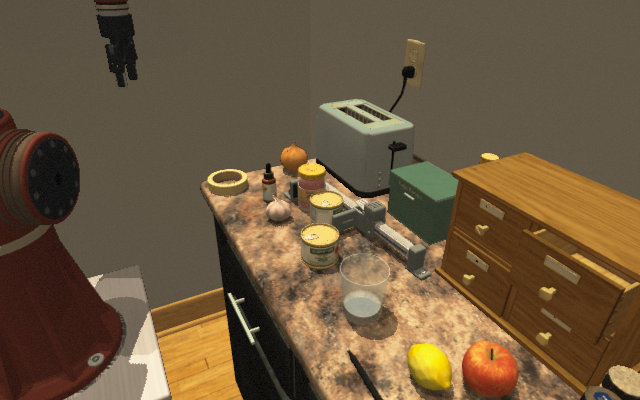

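```bash
python3 - <<'E'
import cv2
a=cv2.imread("pics/top0.png")[145:260,230:470];cv2.imwrite("pics/top0z.png",cv2.resize(a,None,fx=3.3,fy=3.3,interpolation=cv2.INTER_CUBIC))
a=cv2.imread("pics/side0.png")[140:330,250:450];cv2.imwrite("pics/side0z.png",cv2.resize(a,None,fx=3,fy=3,interpolation=cv2.INTER_CUBIC))
E
```

```text
(no output)
```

View pics/top0z.png

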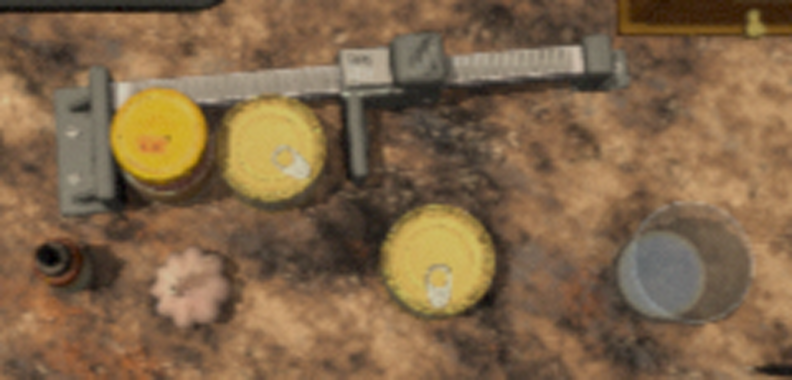

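View pics/side0z.png

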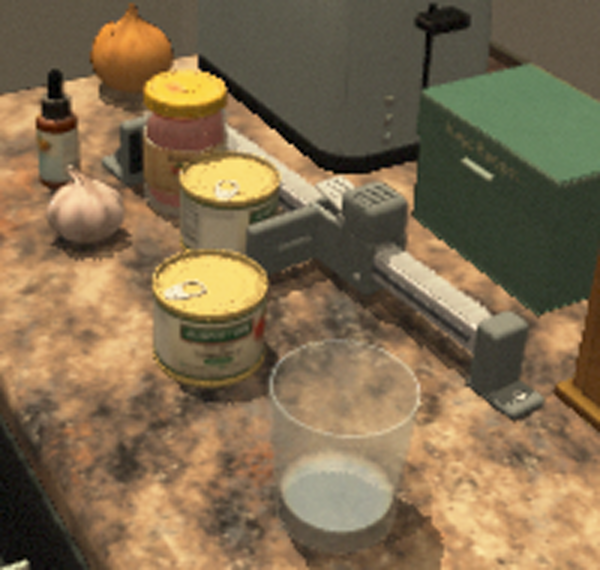

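```bash
cat > h.py <<'E'
from rig import robot
import cv2,numpy as np
def ray(n,u,v,z):
    p=robot.camera_params(n);K=np.array(p["camera_matrix"]);T=np.array(p["cam_to_world"])
    d=T[:3,:3]@np.linalg.solve(K,[u,v,1.]);o=T[:3,3]
    return (o+d*(z-o[2])/d[2])
def proj(n,P):
    p=robot.camera_params(n);K=np.array(p["camera_matrix"]);T=np.linalg.inv(np.array(p["cam_to_world"]))
    q=K@(T[:3,:3]@np.asarray(P,float)+T[:3,3]);return q[:2]/q[2]
def tz(u,v,z): return ray("top",(u+.5)/3.3-.5+230,(v+.5)/3.3-.5+145,z)
def sz(u,v,z): return ray("side",(u+.5)/3-.5+250,(v+.5)/3-.5+140,z)
E
python3 - <<'E'
from h import *
f=lambda *a:np.round(tz(*a),1)[:2]
print("front",[f(u,v,46) for u,v in[(118,104),(340,92),(450,81),(583,73)]])
print("back",[f(u,v,46) for u,v in[(130,82),(340,67),(450,55),(580,46)]])
print("foot",f(583,60,52),f(612,60,52))
print("hump",[f(u,v,80) for u,v in[(393,37),(441,34),(393,83),(443,78)]])
print("newtin",f(438,260,58),"side",np.round(sz(210,280,58),1))
print("rowtin",f(272,149,58),"side",np.round(sz(229,180,58),1))
print("jar",f(158,135,100),"side",np.round(sz(185,92,100),1))
print("fixedface top",f(109,70,56),f(118,205,56))
print("arm",f(347,95,52),f(352,175,52),f(367,177,52),f(366,98,52))
print("glass rim",f(694,262,91),"garlic",f(190,288,30),"dropper",f(53,255,100))
print("glass side",np.round(sz(345,395,91),1))
E
```

```text
front [array([584.4, 238.3]), array([593.8,  82.2]), array([602.2,   4.7]), array([608.5, -89.4])]
back [array([600.4, 230.3]), array([612. ,  82.3]), array([621.2,   4.4]), array([628.2, -87.9])]
foot [616.2 -88.3] [ 616.3 -108.7]
hump [array([623.6,  47. ]), array([625.8,  14.3]), array([591.2,  47.2]), array([594.9,  13.3])]
newtin [473.4  16. ] side [475.7  18.2  58. ]
rowtin [549.9 129.4] side [549.1 126.7  58. ]
jar [549.8 203.1] side [547.9 196.3 100. ]
fixedface top [606.2 243.7] [510.6 234.7]
arm [590.1  77.5] [533.1  74.1] [531.8  63.7] [588.   64.2]
glass rim [ 468.6 -147.7] garlic [456.5 186.6] dropper [470.1 269. ]
glass side [ 466.5 -150.8   91. ]
```

```bash
cat >> h.py <<'E'
O=np.array([593.5,113.2]);A=np.radians(4.2)
X=np.array([np.cos(A),np.sin(A)]);Y=np.array([-np.sin(A),np.cos(A)])
def r2w(x,y): return O+x*X+y*Y
def w2r(p): d=np.asarray(p)[:2]-O; return np.array([d@X,d@Y])
E
python3 - <<'E'
from h import *
R=lambda p:np.round(w2r(p),0)
print("box base",R(sz(545,310,0)),R(sz(415,212,0)))
for z in(60,80,100,120): print(z,R(ray("top",328,137,z)),R(ray("top",396,135,z)), R(sz(596,180,z)),R(sz(425,90,z)))
print("cab base top", R(ray("top",418,157,0)),R(ray("side",440,272,0)))
for z in(100,150,200,250): print(z,"cab topfront",R(ray("top",417,126,z)),R(ray("side",458,175,z)))
# overlay rail
im=cv2.imread("pics/top0.png");im=cv2.resize(im,None,fx=4,fy=4,interpolation=cv2.INTER_CUBIC)
im2=cv2.resize(cv2.imread("pics/side0.png"),None,fx=4,fy=4,interpolation=cv2.INTER_CUBIC)
def pl(pts,c):
    for n,I in(("top",im),("side",im2)):
        q=np.array([proj(n,[*r2w(x,y),z])*4+1.5 for x,y,z in pts]);cv2.polylines(I,[q.astype(int)],True,c,1)
def circ(x,y,r,z,c): pl([(x+r*np.cos(t),y+r*np.sin(t),z) for t in np.linspace(0,6.28,40)],c)
g=(0,255,0);b=(255,0,0);rd=(0,0,255)
pl([(0,-202,46),(0,130,46),(20,130,46),(20,-202,46)],g)
pl([(-64,130,56),(0,130,56)],rd)
j=29; h=-67
pl([(-64,-5-j,52),(-8,-5-j,52),(-8,-19-j,52),(-64,-19-j,52)],rd)
pl([(-8,h,80),(28,h,80),(28,h-36,80),(-8,h-36,80)],b)
circ(-42.8,18,37.5,58,b);circ(-125.7,-87,37.5,58,b);circ(-125.7,-87,37.5,0,b);circ(-38,88,32.5,100,b)
circ(-145,-252,40.5,91,g)
cv2.imwrite("pics/ov_t.png",im[580:1000,940:1740]);cv2.imwrite("pics/ov_s.png",im2[560:1160,1000:1800])
E
```

```text
box base [ 104. -169.] [112. -18.]
60 [ 80. -26.] [  74. -184.] [ 188. -125.] [179.  57.]
80 [ 73. -25.] [  67. -179.] [ 159. -148.] [150.  26.]
100 [ 65. -24.] [  60. -175.] [ 129. -171.] [121.  -5.]
120 [ 58. -23.] [  53. -170.] [ 100. -194.] [ 92. -36.]
cab base top [  35. -246.] [  49. -246.]
100 cab topfront [  77. -223.] [ 233. -103.]
150 cab topfront [  58. -209.] [ 147. -168.]
200 cab topfront [  39. -195.] [  62. -234.]
250 cab topfront [  20. -181.] [ -24. -299.]
```

View pics/ov_t.png

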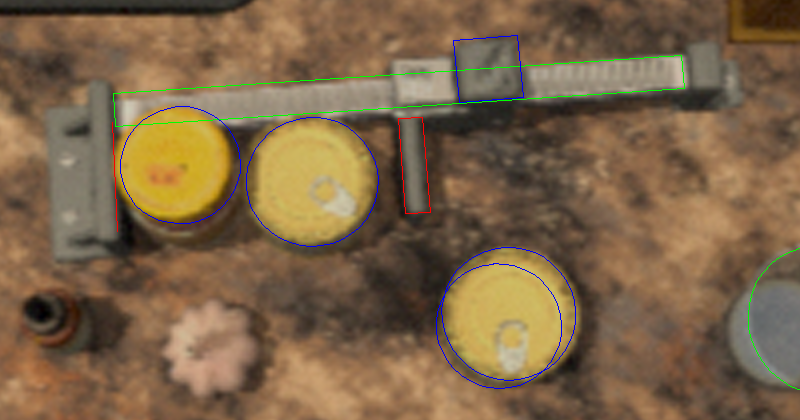

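View pics/ov_s.png

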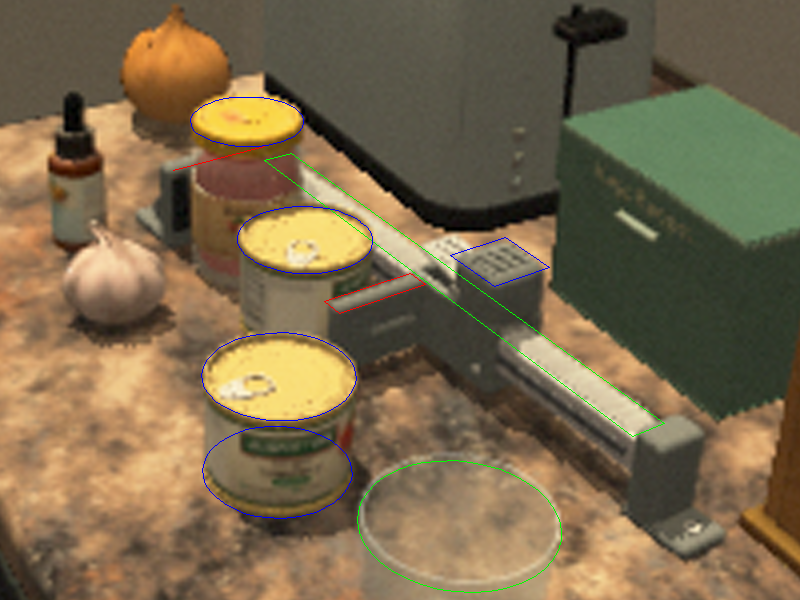

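servo_tool([
  [[-0.0173,0.027,0,3],[-0.0346,0.054,0,6],[-0.052,0.081,0,10],[-0.069,0.109,0,14],[-0.0864,0.136,0,18],[-0.104,0.163,0,22],[-0.121,0.19,0,26],[-0.138,0.217,0,30],[-0.156,0.244,0,34],[-0.173,0.271,0,38],[-0.19,0.298,0,42],[-0.207,0.326,0,46],[-0.225,0.353,0,50],[-0.242,0.38,0,54],[-0.259,0.407,0,58],[-0.277,0.434,0,61],[-0.294,0.461,0.02,64.5],[-0.311,0.488,0.04,64.5],[-0.328,0.516,0.06,64.5],[-0.3456,0.5428,0.08,64.5]],
], claw=0, newtons=40)

```text
t: 1.77
ee_pos: [607.7, 61.7, 164.1]
eef_rot: [-0.0, 0.999, 0.037, -0.0]
ft_force: [0.4, 1.0, 1.2]
width: -0.001
```

```bash
cat >> h.py <<'E'
def st():
    s=robot.read_state();w,x,y,z=s["eef_rot"]
    a=np.degrees(np.arctan2(2*(x*y+w*z),1-2*(y*y+z*z)))
    print("t",round(s["t"],2),"pos",np.round(s["ee_pos"],1),"rail",np.round(w2r(s["ee_pos"]),1),"xang",round(a,2),"F",np.round(s["ft_force"],1),"w",round(float(s["width"]),3))
    return s
E
python3 - <<'E'
from h import *
st()
E
```

```text
t 1.77 pos [607.7  61.7 164.1] rail [ 10.4 -52.4] xang 4.19 F [0.4 1.  1.2] w -0.001
```

servo_tool([
  [[0,0,0.02,0],[0,0,0.04,0],[0,0,0.06,0],[0,0,0.065,0],[0,0,0.065,0]],
])

```text
t: 2.18
ee_pos: [604.8, 63.1, 97.4]
eef_rot: [-0.0, 0.999, 0.037, -0.003]
ft_force: [-1.3, 0.3, 0.0]
width: -0.0
```

```bash
python3 - <<'E'
from h import *
st()
for n,(u,v) in(("top",(250,110)),("side",(270,130))):
    a=robot.capture(n)[v:v+150,u:u+200];cv2.imwrite(f"pics/a_{n}.png",cv2.resize(a,None,fx=4,fy=4,interpolation=cv2.INTER_CUBIC))
E
```

```text
t 2.18 pos [604.8  63.1  97.4] rail [  7.6 -50.8] xang 4.19 F [-1.3  0.3  0. ] w -0.0
```

View pics/a_top.png

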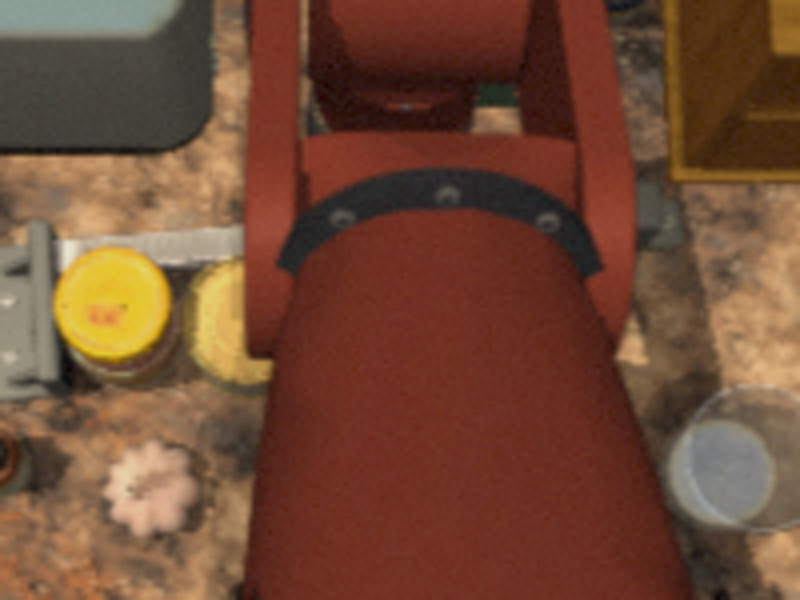

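View pics/a_side.png

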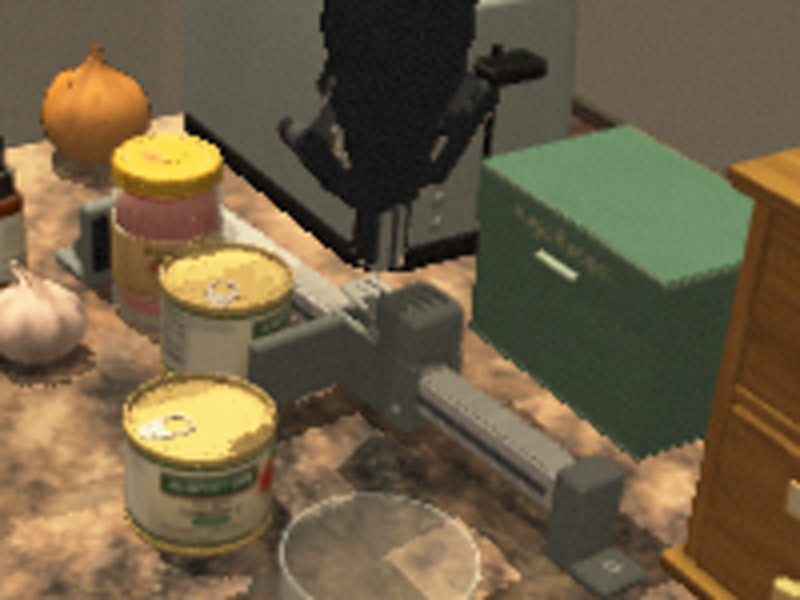

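servo_tool([
  [[0,0,0.005,0],[0,0,0.01,0],[0,0,0.01,0],[0,0,0.01,0]],
])

```text
t: 2.62
ee_pos: [607.2, 63.3, 90.5]
eef_rot: [0.0, 0.999, 0.037, 0.0]
ft_force: [0.2, 0.2, 0.2]
width: -0.001
```

```bash
python3 - <<'E'
from h import *
st()
E
```

```text
t 2.62 pos [607.2  63.3  90.5] rail [ 10.  -50.8] xang 4.21 F [0.2 0.2 0.2] w -0.001
```

Tracking is accurate. Descend in small steps to feel the paddle.

servo_tool([
  [[0,0,0.003,0],[0,0,0.006,0],[0,0,0.008,0],[0,0,0.008,0]],
])

```text
t: 2.95
ee_pos: [606.6, 63.1, 81.5]
eef_rot: [-0.0, 0.999, 0.037, -0.001]
ft_force: [-0.1, -0.5, -0.5]
width: -0.0
```

servo_tool([
  [[0,0,0.002,0],[0,0,0.004,0],[0,0,0.004,0]],
])

```text
t: 3.2
ee_pos: [607.4, 63.3, 78.4]
eef_rot: [-0.0, 0.999, 0.037, 0.0]
ft_force: [-0.1, -0.2, 2.4]
width: -0.001
```

servo_tool([
  [[0,0,0.002,0],[0,0,0.003,0],[0,0,0.003,0]],
])

```text
t: 3.45
ee_pos: [607.5, 63.5, 75.6]
eef_rot: [-0.0, 0.999, 0.037, 0.0]
ft_force: [-1.2, 1.6, 3.5]
width: 0.001
```

servo_tool([
  [[0,0,0.001,0],[0,0,0.002,0],[0,0,0.002,0],[0,0,0.002,0]],
])

```text
t: 3.78
ee_pos: [607.5, 63.2, 74.8]
eef_rot: [0.0, 0.999, 0.037, 0.0]
ft_force: [-3.4, 1.2, 9.5]
width: 0.001
```

servo_tool([
  [[0,0.003,0,0],[0,0.006,0,0],[0,0.009,0,0],[0,0.012,0,0],[0,0.015,0,0],[0,0.018,0,0],[0,0.02,0,0],[0,0.02,0,0]],
])

```text
t: 4.45
ee_pos: [609.3, 42.6, 74.8]
eef_rot: [0.0, 0.999, 0.037, 0.0]
ft_force: [-2.8, 0.3, 8.4]
width: -0.002
```

```bash
python3 - <<'E'
from h import *
st()
for n,(u,v) in(("side",(270,130)),):
    a=robot.capture(n)[v:v+150,u:u+200];cv2.imwrite(f"pics/b_{n}.png",cv2.resize(a,None,fx=4,fy=4,interpolation=cv2.INTER_CUBIC))
E
```

```text
t 4.45 pos [609.3  42.6  74.8] rail [ 10.6 -71.5] xang 4.19 F [-2.8  0.3  8.4] w -0.002
```

View pics/b_side.png

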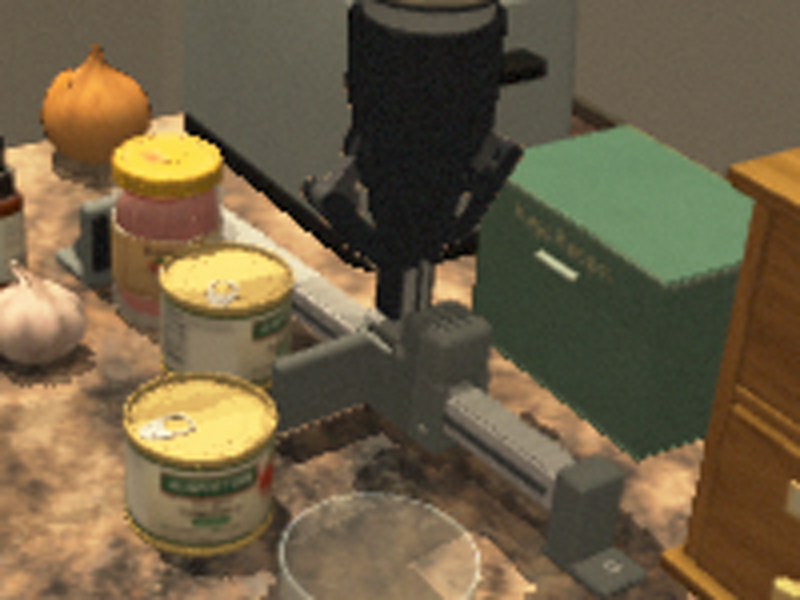

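servo_tool([
  [[0,0.004,0,0],[0,0.009,0,0],[0,0.014,0,0],[0,0.019,0,0],[0,0.024,0,0],[0,0.029,0,0],[0,0.034,0,0],[0,0.039,0,0],[0,0.044,0,0],[0,0.049,0,0],[0,0.054,0,0],[0,0.059,0,0],[0,0.064,0,0],[0,0.068,0,0],[0,0.068,0,0]],
])

```text
t: 5.75
ee_pos: [615.2, -25.8, 74.9]
eef_rot: [0.001, 0.999, 0.036, 0.002]
ft_force: [-1.6, -0.3, 6.1]
width: -0.003
```

servo_tool([
  [[0,0.002,0,0],[0,0.004,0,0],[0,0.006,0,0],[0,0.006,0,0]],
])

```text
t: 6.08
ee_pos: [615.7, -31.2, 74.9]
eef_rot: [0.001, 0.999, 0.037, 0.002]
ft_force: [0.8, 0.1, 6.8]
width: -0.003
```

```bash
python3 - <<'E'
from h import *
st()
E
```

```text
t 6.08 pos [615.7 -31.2  74.9] rail [  11.6 -145.7] xang 4.19 F [0.8 0.1 6.8] w -0.003
```

servo_tool([
  [[0,0.002,0,0],[0,0.004,0,0],[0,0.004,0,0],[0,0.004,0,0]],
])

```text
t: 6.42
ee_pos: [615.9, -33.8, 74.9]
eef_rot: [-0.001, 0.999, 0.036, 0.002]
ft_force: [0.3, 4.4, 7.3]
width: -0.002
```

servo_tool([
  [[0,0.002,0,0],[0,0.004,0,0],[0,0.004,0,0],[0,0.004,0,0]],
])

```text
t: 6.75
ee_pos: [616.1, -37.2, 74.9]
eef_rot: [-0.001, 0.999, 0.036, 0.002]
ft_force: [-1.9, 5.8, 7.8]
width: 0.003
```

```bash
python3 - <<'E'
from h import *
st()
for n,(u,v) in(("side",(270,130)),):
    a=robot.capture(n)[v:v+150,u:u+200];cv2.imwrite(f"pics/c_{n}.png",cv2.resize(a,None,fx=4,fy=4,interpolation=cv2.INTER_CUBIC))
E
```

```text
t 6.75 pos [616.1 -37.2  74.9] rail [  11.6 -151.6] xang 4.16 F [-1.9  5.8  7.8] w 0.003
```

View pics/c_side.png

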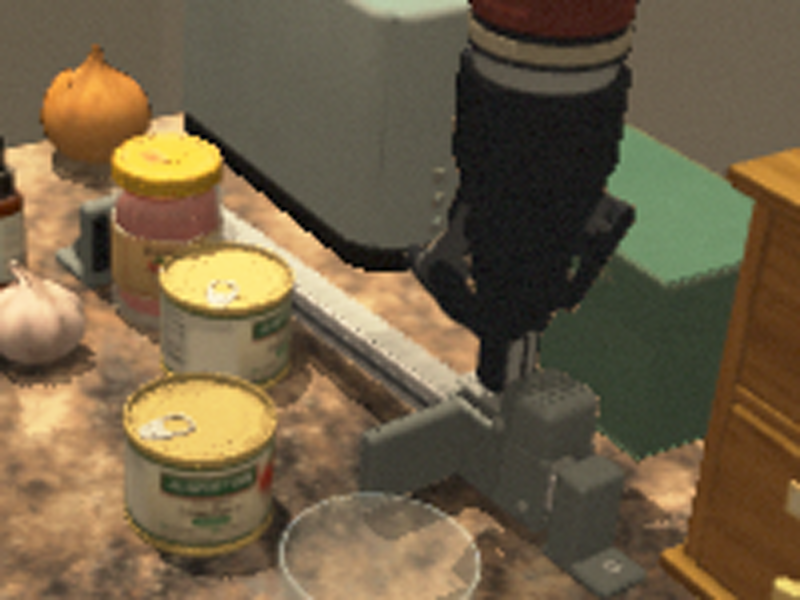

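servo_tool([
  [[0,0.002,0,0],[0,0.004,0,0],[0,0.006,0,0],[0,0.006,0,0]],
])

```text
t: 7.13
ee_pos: [616.1, -37.7, 75.0]
eef_rot: [-0.006, 0.999, 0.035, 0.001]
ft_force: [-0.2, 20.2, 11.0]
width: -0.002
```

servo_tool([
  [[0,0.002,0,0],[0,0.003,0,0],[0,0.003,0,0]],
])

```text
t: 7.38
ee_pos: [616.2, -37.8, 75.0]
eef_rot: [-0.009, 0.999, 0.035, 0.001]
ft_force: [-0.9, 26.3, 12.2]
width: 0.004
```

servo_tool([
  [[0,-0.004,0,0],[0,-0.009,0,0],[0,-0.009,-0.004,0],[0,-0.009,-0.012,0],[0,-0.011,-0.03,0],[0,-0.011,-0.06,0],[0,-0.011,-0.09,0],[0,-0.011,-0.12,0],[0,-0.011,-0.12,0]],
])

```text
t: 8.13
ee_pos: [618.7, -38.5, 201.2]
eef_rot: [0.002, 0.999, 0.036, 0.006]
ft_force: [1.6, -0.5, 0.6]
width: 0.001
```

```bash
python3 - <<'E'
from h import *
st()
for n,(u,v) in(("side",(270,130)),):
    a=robot.capture(n)[v:v+150,u:u+200];cv2.imwrite(f"pics/d_{n}.png",cv2.resize(a,None,fx=4,fy=4,interpolation=cv2.INTER_CUBIC))
E
```

```text
t 8.13 pos [618.7 -38.5 201.2] rail [  14.  -153.1] xang 4.16 F [ 1.6 -0.5  0.6] w 0.001
```

View pics/d_side.png

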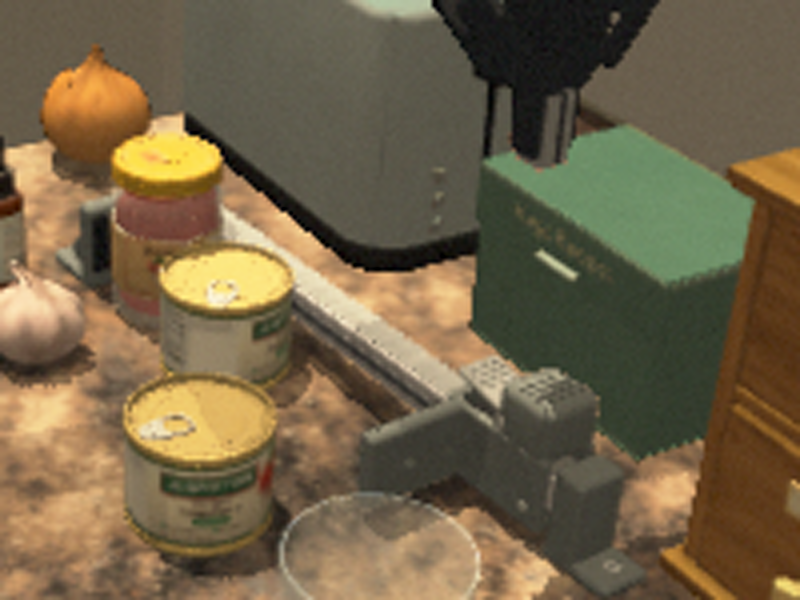

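servo_tool([
  [[-0.015,-0.004,0,-6],[-0.03,-0.009,0,-12],[-0.05,-0.014,0,-18],[-0.065,-0.019,0,-24],[-0.08,-0.024,0,-30],[-0.095,-0.029,0,-36],[-0.11,-0.034,0,-42],[-0.125,-0.039,0,-48],[-0.14,-0.044,0,-54],[-0.155,-0.049,0,-60],[-0.17,-0.053,0,-66],[-0.185,-0.058,0,-72],[-0.2,-0.063,0,-78],[-0.206,-0.064,0,-84],[-0.206,-0.064,0.02,-90],[-0.206,-0.064,0.04,-90],[-0.206,-0.064,0.06,-90],[-0.206,-0.064,0.08,-90],[-0.206,-0.064,0.08,-90]],
], claw=0.03)

```text
t: 9.77
ee_pos: [399.2, 12.3, 108.2]
eef_rot: [-0.005, 0.681, 0.732, -0.004]
ft_force: [-1.3, 0.4, -0.9]
width: 0.35
```

```bash
python3 - <<'E'
from h import *
st()
for n,(u,v) in(("side",(230,130)),("top",(270,150))):
    a=robot.capture(n)[v:v+150,u:u+200];cv2.imwrite(f"pics/e_{n}.png",cv2.resize(a,None,fx=4,fy=4,interpolation=cv2.INTER_CUBIC))
E
```

```text
t 9.77 pos [399.2  12.3 108.2] rail [-201.2  -86.4] xang 94.16 F [-1.3  0.4 -0.9] w 0.35
```

View pics/e_side.png

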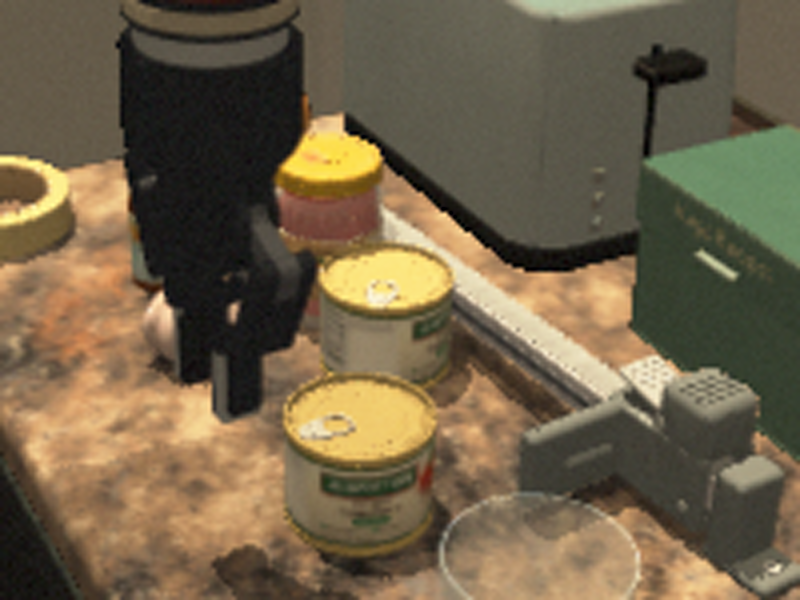

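View pics/e_top.png

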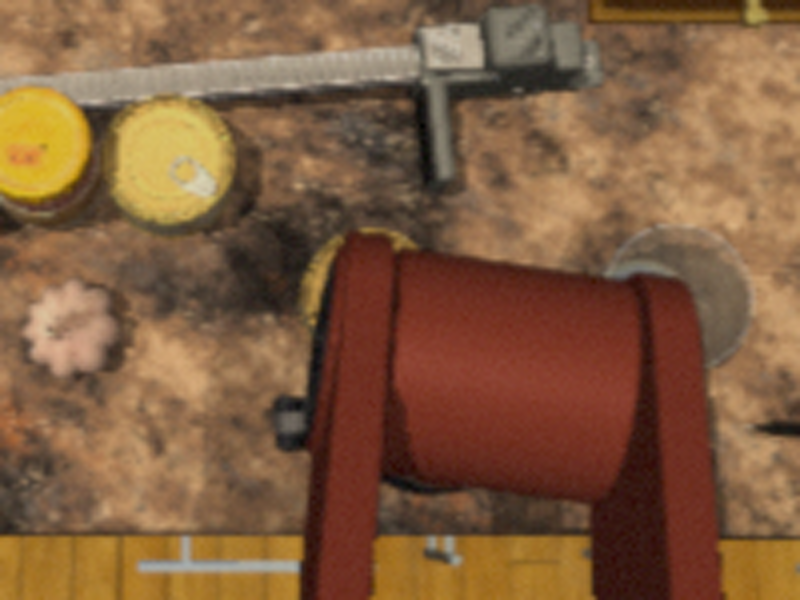

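servo_tool([
  [[0,0,0.02,0],[0,0,0.04,0],[0,0,0.06,0],[0,0,0.075,0],[0,0,0.085,0],[0,0,0.088,0],[0,0,0.088,0],[0,0,0.088,0]],
])

```text
t: 10.53
ee_pos: [405.5, 11.9, 26.3]
eef_rot: [0.001, 0.681, 0.733, 0.0]
ft_force: [0.3, -0.4, 0.8]
width: 0.35
```

```bash
python3 - <<'E'
from h import *
st()
for n,(u,v) in(("side",(230,130)),):
    a=robot.capture(n)[v:v+150,u:u+200];cv2.imwrite(f"pics/f_{n}.png",cv2.resize(a,None,fx=4,fy=4,interpolation=cv2.INTER_CUBIC))
E
```

```text
t 10.53 pos [405.5  11.9  26.3] rail [-194.9  -87.3] xang 94.2 F [ 0.3 -0.4  0.8] w 0.35
```

View pics/f_side.png

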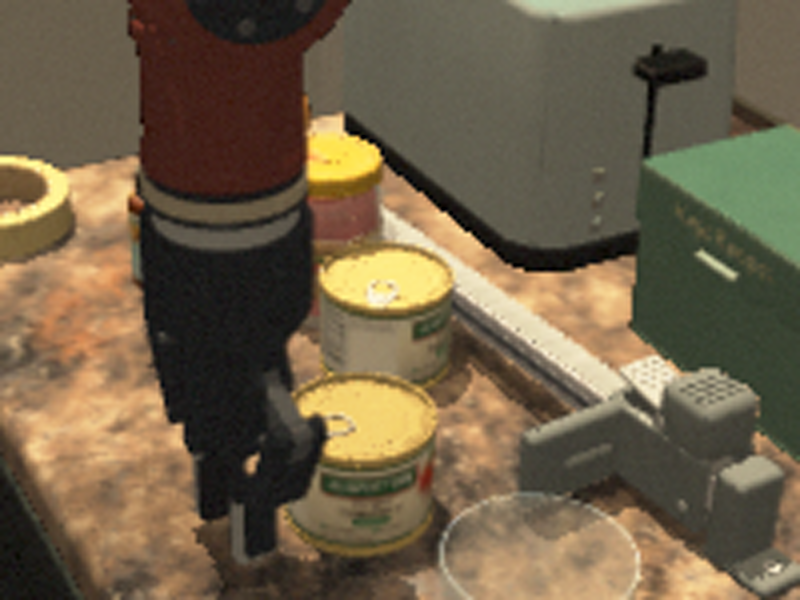

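servo_tool([
  [[0,0.007,0,0],[0,0.014,0,0],[0,0.02,0,0],[0,0.024,0,0],[0,0.028,0,0],[0.001,0.033,0,0],[0.0015,0.038,0,0],[0.002,0.043,0,0],[0.003,0.048,0,0],[0.004,0.053,0,0],[0.005,0.058,0,0],[0.006,0.063,0,0],[0.006,0.063,0,0]],
])

```text
t: 11.67
ee_pos: [468.5, 23.0, 25.7]
eef_rot: [0.001, 0.681, 0.733, 0.001]
ft_force: [-0.3, -0.1, -0.1]
width: 0.354
```

```bash
python3 - <<'E'
from h import *
st()
for n,(u,v) in(("side",(230,130)),("top",(270,150))):
    a=robot.capture(n)[v:v+150,u:u+200];cv2.imwrite(f"pics/g_{n}.png",cv2.resize(a,None,fx=4,fy=4,interpolation=cv2.INTER_CUBIC))
E
```

```text
t 11.67 pos [468.5  23.   25.7] rail [-131.2  -80.8] xang 94.21 F [-0.3 -0.1 -0.1] w 0.354
```

View pics/g_side.png

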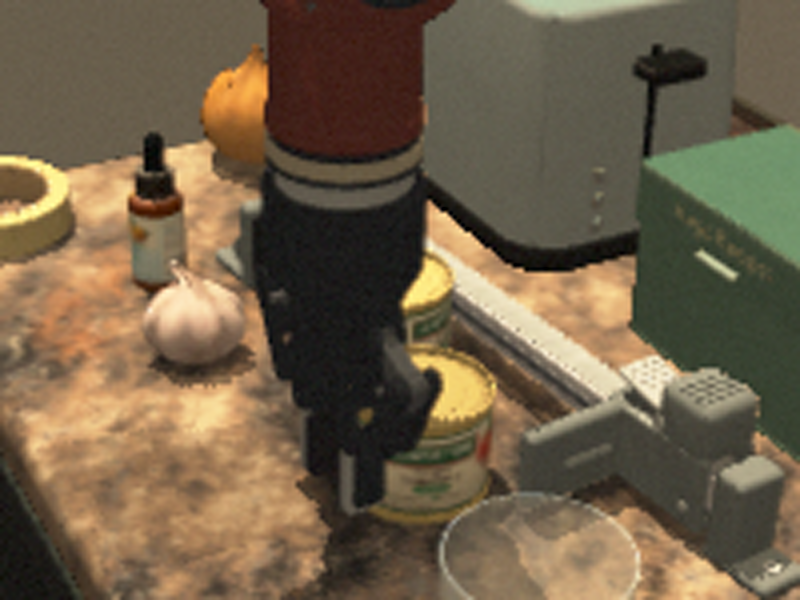

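View pics/g_top.png

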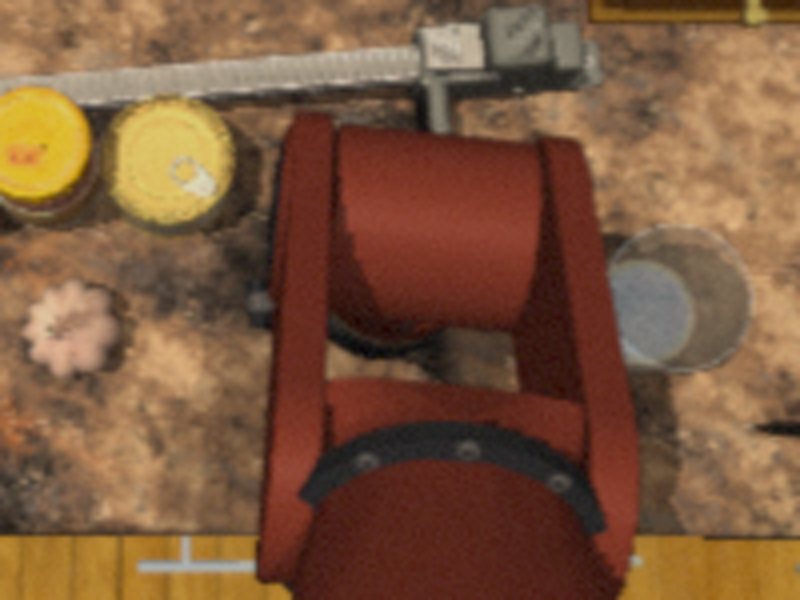

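servo_tool([
  [[0.001,0.004,0,0],[0.001,0.009,0,0],[0.002,0.014,0,0],[0.002,0.019,0,0],[0.003,0.024,0,0],[0.004,0.029,0,0],[0.005,0.034,0,0],[0.005,0.038,0,0],[0.005,0.041,0,0],[0.005,0.043,0,0],[0.005,0.043,0,0]],
])

```text
t: 12.68
ee_pos: [510.0, 31.0, 25.4]
eef_rot: [0.0, 0.681, 0.733, 0.0]
ft_force: [0.0, 0.0, -0.6]
width: 0.349
```

servo_tool([
  [[0,0.002,0,0],[0,0.004,0,0],[0,0.004,0,0]],
])

```text
t: 12.93
ee_pos: [513.7, 31.2, 25.4]
eef_rot: [0.0, 0.681, 0.733, 0.0]
ft_force: [-1.6, 0.6, -0.4]
width: 0.347
```

```bash
python3 - <<'E'
from h import *
st()
for n,(u,v) in(("side",(230,130)),):
    a=robot.capture(n)[v:v+150,u:u+200];cv2.imwrite(f"pics/i_{n}.png",cv2.resize(a,None,fx=4,fy=4,interpolation=cv2.INTER_CUBIC))
E
```

```text
t 12.93 pos [513.7  31.2  25.4] rail [-85.6 -76. ] xang 94.2 F [-1.6  0.6 -0.4] w 0.347
```

View pics/i_side.png

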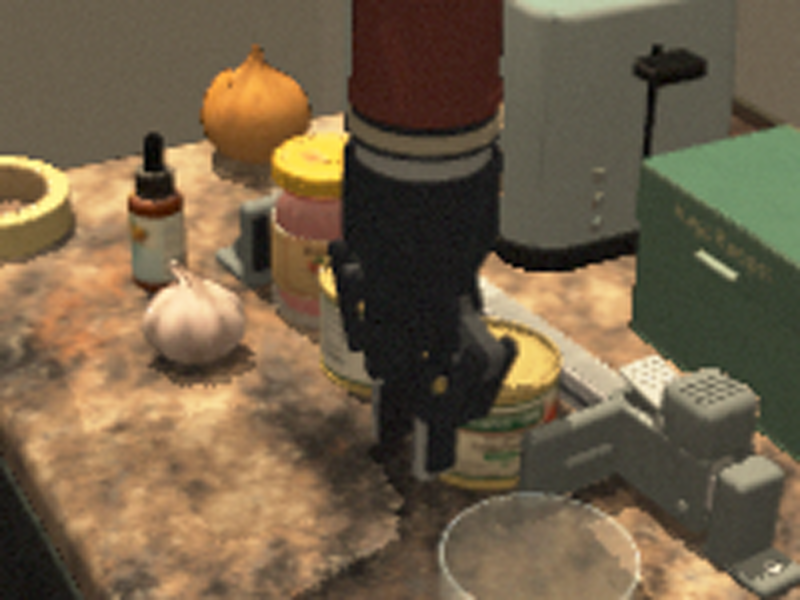

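servo_tool([
  [[0,0.001,0,0],[0,0.002,0,0],[0,0.003,0,0],[0,0.003,0,0]],
])

```text
t: 13.32
ee_pos: [516.6, 31.4, 25.4]
eef_rot: [0.0, 0.681, 0.733, 0.0]
ft_force: [-2.9, 1.1, 0.0]
width: 0.348
```

servo_tool([
  [[0,0.001,0,0],[0,0.002,0,0],[0,0.002,0,0]],
])

```text
t: 13.57
ee_pos: [518.0, 31.5, 25.2]
eef_rot: [-0.0, 0.681, 0.733, -0.0]
ft_force: [-3.4, -0.4, 1.9]
width: 0.352
```

servo_tool([
  [[0,0.001,0,0],[0,0.002,0,0],[0,0.002,0,0]],
])

```text
t: 13.82
ee_pos: [518.0, 31.6, 24.9]
eef_rot: [-0.002, 0.681, 0.733, -0.002]
ft_force: [-8.5, -0.9, 4.0]
width: 0.349
```

servo_tool([
  [[0,-0.003,0,0],[0,-0.01,0,0],[0,-0.025,0,0],[0,-0.04,0,0],[0,-0.05,-0.01,0],[0,-0.05,-0.04,0],[0,-0.05,-0.07,0],[0,-0.05,-0.1,0],[-0.02,-0.04,-0.115,0],[-0.04,-0.02,-0.115,0],[-0.06,0,-0.115,0],[-0.08,0.02,-0.115,0],[-0.096,0.041,-0.115,0],[-0.096,0.041,-0.115,0],[-0.096,0.041,-0.115,0]],
], claw=0)

```text
t: 15.07
ee_pos: [570.0, -62.1, 141.1]
eef_rot: [0.001, 0.681, 0.732, 0.001]
ft_force: [-0.7, 0.3, 0.8]
width: -0.002
```

```bash
python3 - <<'E'
from h import *
st()
for n,(u,v) in(("side",(230,130)),("top",(250,140))):
    a=robot.capture(n)[v:v+150,u:u+200];cv2.imwrite(f"pics/k_{n}.png",cv2.resize(a,None,fx=4,fy=4,interpolation=cv2.INTER_CUBIC))
E
```

```text
t 15.07 pos [570.  -62.1 141.1] rail [ -36.2 -173.1] xang 94.11 F [-0.7  0.3  0.8] w -0.002
```

View pics/k_side.png

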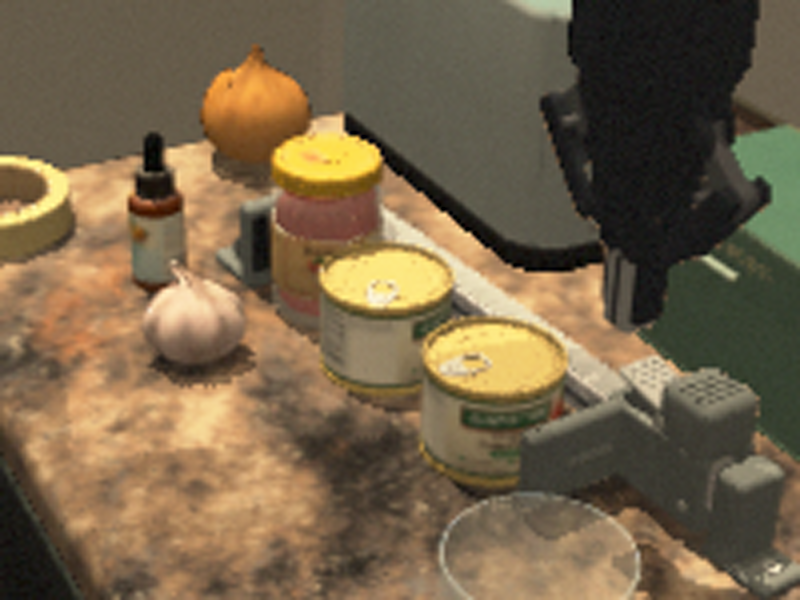

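View pics/k_top.png

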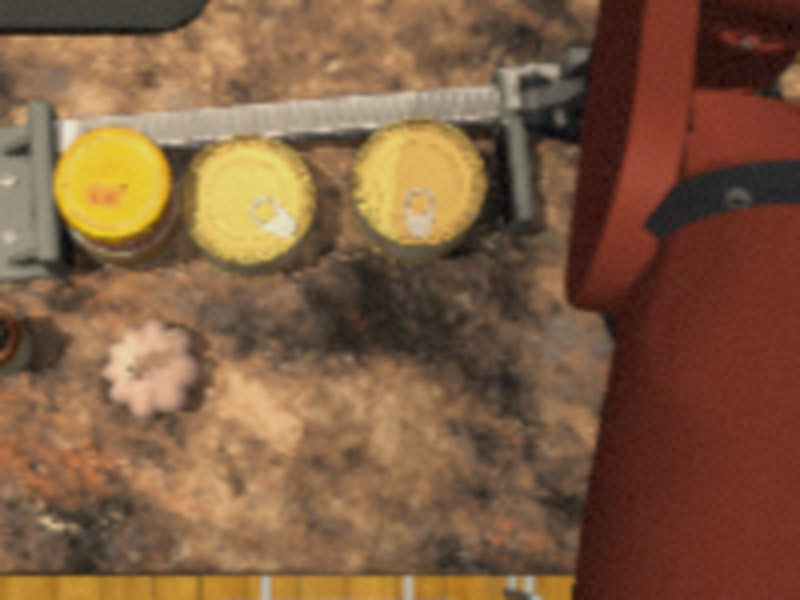

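servo_tool([
  [[0,0,0.02,0],[0,0,0.04,0],[0,0,0.06,0],[0,0,0.08,0],[0,0,0.092,0],[0,0,0.098,0],[0,0,0.098,0],[0,0,0.098,0]],
])

```text
t: 15.83
ee_pos: [568.3, -60.8, 42.8]
eef_rot: [0.0, 0.681, 0.733, 0.0]
ft_force: [-0.4, 0.5, -0.5]
width: 0.004
```

```bash
python3 - <<'E'
from h import *
st()
for n,(u,v) in(("side",(290,150)),):
    a=robot.capture(n)[v:v+150,u:u+200];cv2.imwrite(f"pics/l_{n}.png",cv2.resize(a,None,fx=4,fy=4,interpolation=cv2.INTER_CUBIC))
E
```

```text
t 15.83 pos [568.3 -60.8  42.8] rail [ -37.8 -171.7] xang 94.22 F [-0.4  0.5 -0.5] w 0.004
```

View pics/l_side.png

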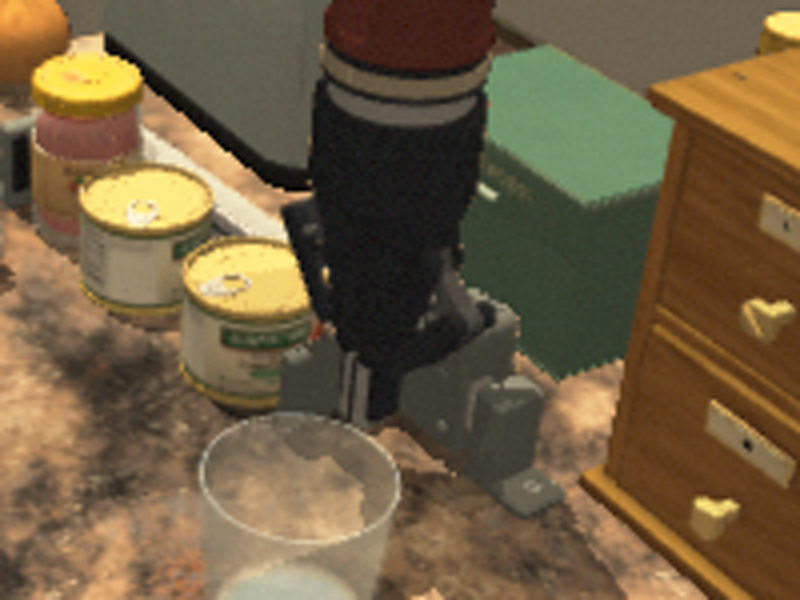

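servo_tool([
  [[0.005,0,0,0],[0.01,0,0,0],[0.014,0,0,0],[0.018,0,0,0],[0.022,0,0,0],[0.025,0,0,0],[0.028,0,0,0],[0.031,0,0,0],[0.034,0,0,0],[0.037,0,0,0],[0.04,0,0,0],[0.04,0,0,0]],
])

```text
t: 16.88
ee_pos: [565.6, -21.3, 42.7]
eef_rot: [0.001, 0.681, 0.733, -0.0]
ft_force: [-0.1, -4.0, 2.7]
width: -0.003
```

servo_tool([
  [[0.002,0,0,0],[0.004,0,0,0],[0.006,0,0,0],[0.008,0,0,0],[0.008,0,0,0]],
])

```text
t: 17.3
ee_pos: [565.0, -13.6, 42.7]
eef_rot: [0.001, 0.681, 0.733, -0.0]
ft_force: [-1.4, -5.1, 4.0]
width: -0.002
```

```bash
python3 - <<'E'
from h import *
st()
for n,(u,v) in(("side",(260,150)),("top",(250,140))):
    a=robot.capture(n)[v:v+150,u:u+200];cv2.imwrite(f"pics/m_{n}.png",cv2.resize(a,None,fx=4,fy=4,interpolation=cv2.INTER_CUBIC))
E
```

```text
t 17.3 pos [565.  -13.6  42.7] rail [ -37.7 -124.4] xang 94.22 F [-1.4 -5.1  4. ] w -0.002
```

View pics/m_side.png

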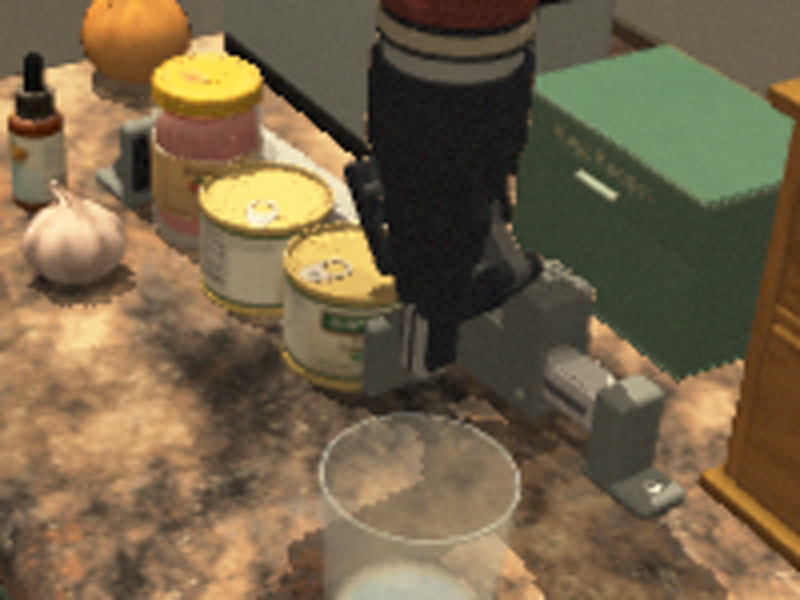

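View pics/m_top.png

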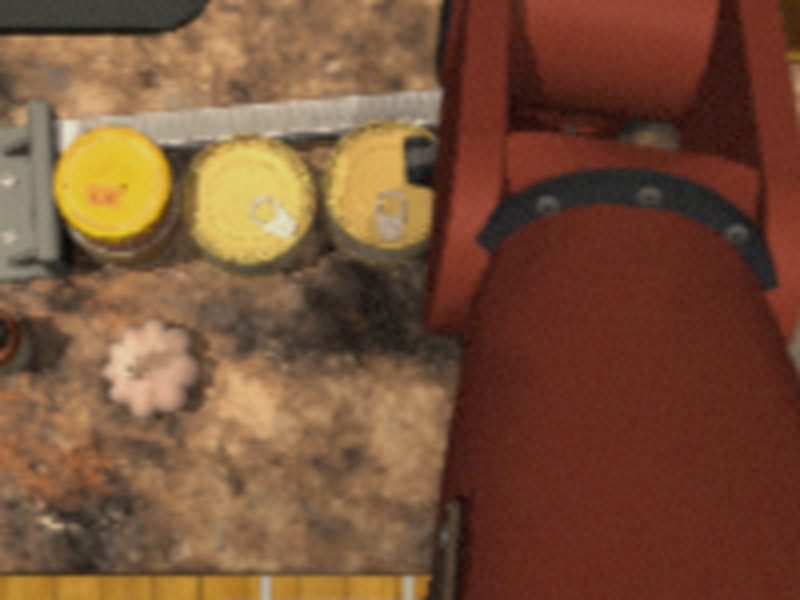

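servo_tool([
  [[0.002,0,0,0],[0.004,0,0,0],[0.006,0,0,0],[0.006,0,0,0]],
])

```text
t: 17.73
ee_pos: [564.4, -7.6, 42.6]
eef_rot: [0.0, 0.681, 0.733, -0.0]
ft_force: [-1.1, -5.5, 4.2]
width: 0.001
```

servo_tool([
  [[0.002,0,0,0],[0.003,0,0,0],[0.003,0,0,0]],
])

```text
t: 17.98
ee_pos: [564.3, -5.5, 42.7]
eef_rot: [0.001, 0.68, 0.733, -0.001]
ft_force: [-1.7, -7.7, 4.0]
width: 0.003
```

servo_tool([
  [[0.002,0,0,0],[0.003,0,0,0],[0.003,0,0,0]],
])

```text
t: 18.23
ee_pos: [564.1, -3.3, 42.7]
eef_rot: [0.001, 0.68, 0.733, -0.001]
ft_force: [-2.1, -9.1, 2.9]
width: -0.003
```

servo_tool([
  [[0.002,0,0,0],[0.003,0,0,0],[0.003,0,0,0]],
])

```text
t: 18.48
ee_pos: [564.1, -2.4, 42.8]
eef_rot: [0.003, 0.68, 0.733, -0.003]
ft_force: [-0.2, -16.5, 3.8]
width: -0.002
```

servo_tool([
  [[0.002,0,0,0],[0.003,0,0,0],[0.003,0,0,0]],
])

```text
t: 18.73
ee_pos: [564.1, -2.0, 42.8]
eef_rot: [0.005, 0.679, 0.734, -0.004]
ft_force: [-2.3, -23.7, 3.2]
width: 0.002
```

```bash
python3 - <<'E'
from h import *
st()
for n,(u,v) in(("side",(260,150)),("top",(250,140))):
    a=robot.capture(n)[v:v+150,u:u+200];cv2.imwrite(f"pics/n_{n}.png",cv2.resize(a,None,fx=4,fy=4,interpolation=cv2.INTER_CUBIC))
E
```

```text
t 18.73 pos [564.1  -2.   42.8] rail [ -37.8 -112.7] xang 94.42 F [ -2.3 -23.7   3.2] w 0.002
```

View pics/n_side.png

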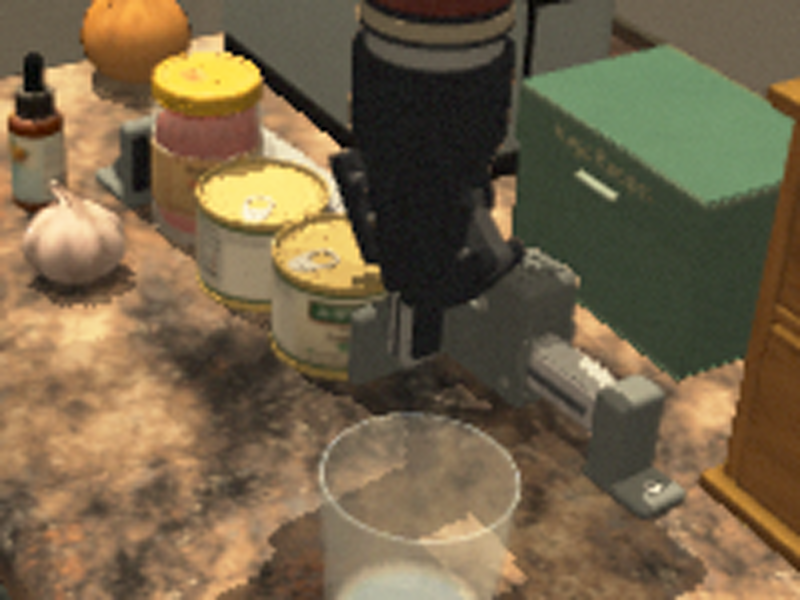

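View pics/n_top.png

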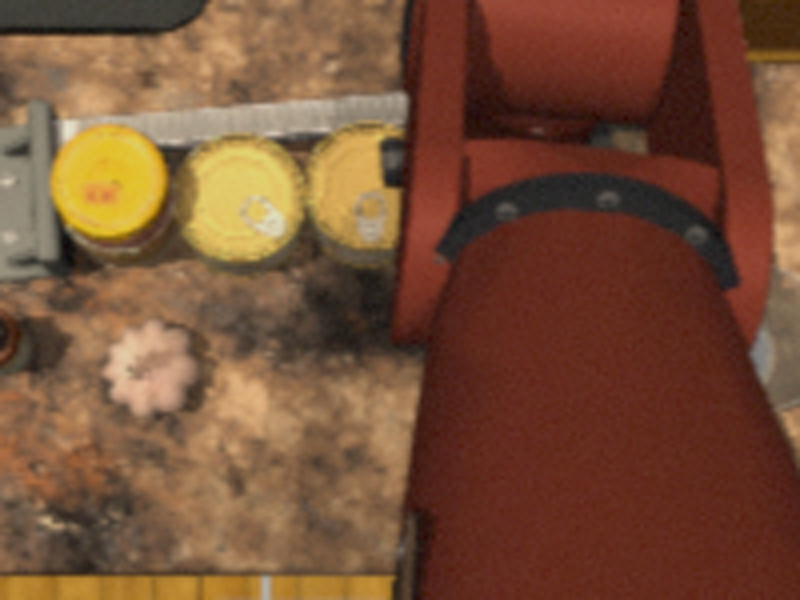

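servo_tool([
  [[-0.003,0,0,0],[-0.006,0,0,0],[-0.009,0,0,0],[-0.015,0,0,0],[-0.025,0,0,0],[-0.03,0,0,0],[-0.03,0,-0.02,0],[-0.03,0,-0.05,0],[-0.03,0,-0.09,0],[-0.03,0,-0.13,0],[-0.04,-0.04,-0.17,0],[-0.06,-0.08,-0.17,0],[-0.08,-0.12,-0.17,0],[-0.11,-0.15,-0.17,0],[-0.14,-0.18,-0.17,0],[-0.17,-0.2,-0.17,0],[-0.2,-0.2,-0.17,0],[-0.23,-0.2,-0.17,0],[-0.25,-0.2,-0.17,0],[-0.25,-0.2,-0.17,0]],
])

```text
t: 20.5
ee_pos: [382.2, -263.0, 212.9]
eef_rot: [0.001, 0.682, 0.731, -0.0]
ft_force: [-0.2, 0.1, 0.6]
width: -0.003
```

```bash
python3 - <<'E'
from h import *
st()
for n,(u,v) in(("side",(250,140)),("top",(240,140))):
    f=robot.capture(n);cv2.imwrite(f"pics/p_full_{n}.png",f)
    a=f[v:v+150,u:u+200];cv2.imwrite(f"pics/p_{n}.png",cv2.resize(a,None,fx=4,fy=4,interpolation=cv2.INTER_CUBIC))
E
```

```text
t 20.5 pos [ 382.2 -263.   212.9] rail [-238.3 -359.7] xang 93.96 F [-0.2  0.1  0.6] w -0.003
```

View pics/p_side.png

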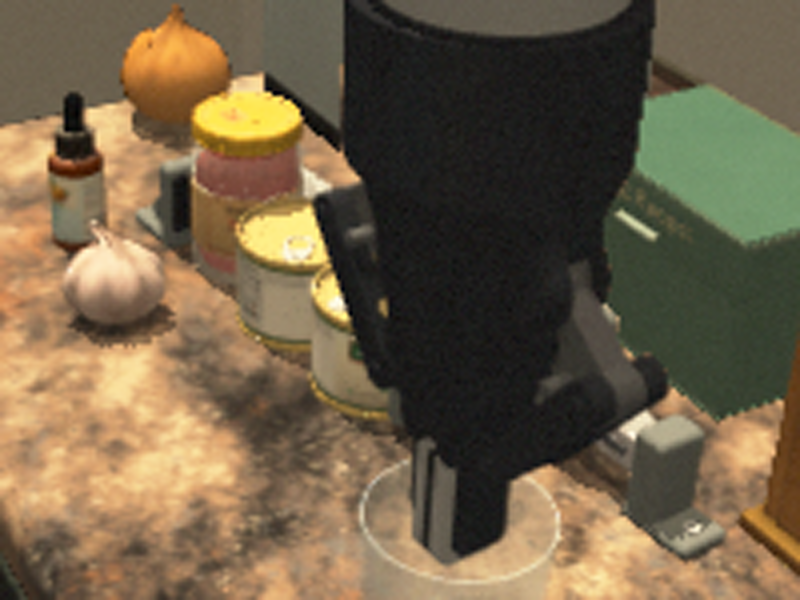

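View pics/p_top.png

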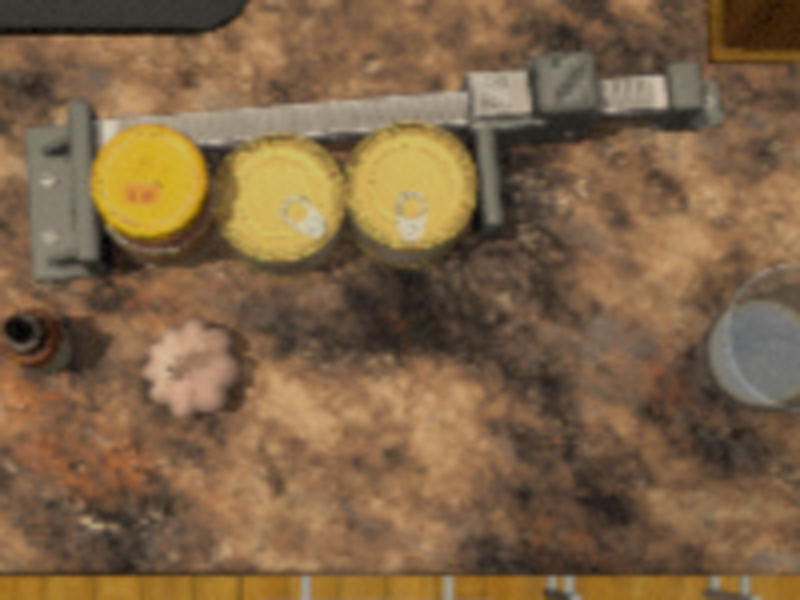

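```bash
python3 - <<'E'
from h import *
q=lambda u,v,z:np.round(w2r(ray("top",(u-1.5)/4+240,(v-1.5)/4+140,z)),1)
print("row",q(282,200,58),"new",q(411,188,58),"jar",q(150,182,100),"arm face",q(478,175,52),q(484,232,52),"back",q(503,220,52),"humpfront",q(532,80,80))
f=cv2.imread("pics/p_full_top.png");im=cv2.resize(f,None,fx=4,fy=4,interpolation=cv2.INTER_CUBIC)
def pl(pts,c):
    w=np.array([proj("top",[*r2w(x,y),z])*4+1.5 for x,y,z in pts]);cv2.polylines(im,[w.astype(int)],True,c,1)
def circ(x,y,r,z,c): pl([(x+r*np.cos(t),y+r*np.sin(t),z) for t in np.linspace(0,6.28,40)],c)
j=80
pl([(-64,-5-j,52),(-8,-5-j,52),(-8,-19-j,52),(-64,-19-j,52)],(0,0,255))
circ(-37.5,27.5,37.5,58,(255,0,0));circ(-37.5,-47.5,37.5,58,(255,0,0));circ(-32.5,97.5,32.5,100,(255,0,0))
pl([(0,-202,46),(0,130,46),(20,130,46),(20,-202,46)],(0,255,0))
cv2.imwrite("pics/q.png",im[560:960,960:1760])
E
```

```text
row [-41.5  23.8] new [-39.6 -50. ] jar [-36.   93.7] arm face [-33.3 -89.3] [-66.8 -89.9] back [ -60.5 -101.4] humpfront [  12.7 -121. ]
```

View pics/q.png

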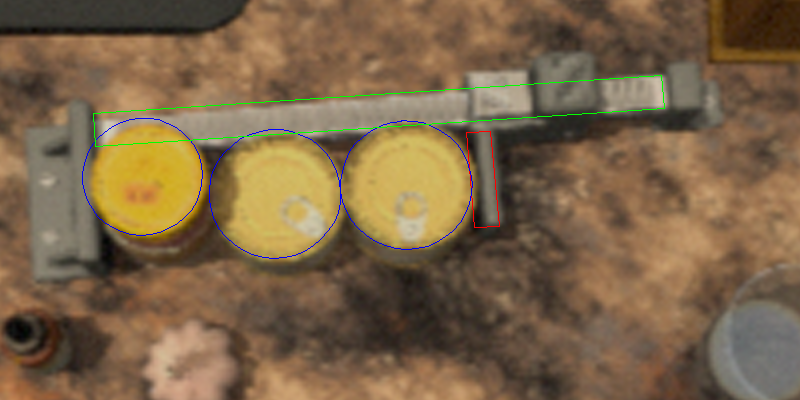

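```bash
python3 - <<'E'
from h import *
a=cv2.imread("pics/top0.png").astype(int);b=cv2.imread("pics/p_full_top.png").astype(int)
d=np.abs(a-b).max(2)
for n,(u0,u1,v0,v1) in dict(garlic=(270,305,215,250),dropper=(235,262,212,240),glass=(412,440,205,245)).items(): print(n,d[v0:v1,u0:u1].mean())
print("fixed face",np.round(w2r(ray("top",99/4+240,200/4+140,56)),1))
s=st();robot.close_job()
E
```

```text
garlic 3.5142857142857142
dropper 3.9034391534391535
glass 4.958928571428571
fixed face [-34.9 127. ]
t 20.6 pos [ 381.9 -259.3  212. ] rail [-238.4 -356. ] xang 94.1 F [ 0.6 -0.2 -0.7] w 0.003
the job is handed in; nothing more can be done
```

The job is handed in, at 20.6 s of the 58 s allowed. The jar and both tins now stand in a row between the jaws.

**What I did:**
- **Opening the jaw:** I pressed the release paddle to its stop (about 9 N) and pushed the jaw back until it stopped moving against 26 N.
- **Placing the tin:** I pushed the front tin into the gap with the two fingertips until it stopped against the bar (8.5 N).
- **Closing the jaw:** I pushed it from behind until it would not move further (24 N), then backed off and lifted clear.

**Last checks:**
- **Row:** In the final top picture the row is standing. Jar to tin measures about 70 mm and tin to tin about 74 mm, which fits touching.
- **Jaw:** From the pictures it moved about 40 mm forward from the back stop. That puts the joint at roughly 0.081, against the expected 0.080.
- **Bystanders:** Before-and-after images of the garlic, dropper bottle and glass show no visible change.
- **Disagreement:** Overlaying the ideal final positions showed a steady shift of 3 to 4 mm along the bar. The fixed jaw shows the same shift (127 mm measured, 130 mm nominal), so I put it down to my estimate of the bar's origin, not to a gap.
- **Row tin:** The tin that was already there measures about 2 mm further from the bar than the new tin, close to the limit of what I can measure. I did not push it back against the bar.

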